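# Clip the pastry tools into the steriliser shuttle and slide it under the lamp

### The job

Press the red spatula, the blue pastry brush and the yellow palette knife each into the pair of spring clips of its own colour on the steriliser's shuttle, handle snapped fully home in both clips and head to the back like the whisk that is already there; hold each tool until it is in, do not drop it. Then, with all of them loaded, push the shuttle along its rail to the left until it clicks into the stop under the lamp, and leave it there. Keep the whisk in its clips and do not shift or knock over the other things on the bench.

Things in the scene. Friction and masses are not known exactly. Their poses are not given: they have to be found in the camera images.
- spatula: spatula: red handle, white rubber blade 48 mm wide, 8 thick, ending at x = 116 mm. Origin on the handle axis at mid-handle, x towards the head. Handle: round, 20 mm thick, x -50 to 50; square 22 mm butt (x -64 to -50) and collar (x 50 to 60) carry it on the bench, axis 11 mm up. About 0.12 kg (+-35 %). 
- spatula_neck (a point): where the spatula's head begins, 60 mm along x from mid-handle.
- brush: flat pastry brush: blue handle, steel ferrule, pale bristles, head 42 mm wide, 13 thick, ending at x = 116 mm. Origin on the handle axis at mid-handle, x towards the head. Handle: round, 20 mm thick, x -50 to 50; square 22 mm butt (x -64 to -50) and collar (x 50 to 60) carry it on the bench, axis 11 mm up. About 0.12 kg (+-35 %). 
- brush_neck (a point): where the brush's head begins, 60 mm along x from mid-handle.
- palette_knife: palette knife: yellow handle, steel blade 26 mm wide, 3 to 5 thick, ending at x = 126 mm. Origin on the handle axis at mid-handle, x towards the head. Handle: round, 20 mm thick, x -50 to 50; square 22 mm butt (x -64 to -50) and collar (x 50 to 60) carry it on the bench, axis 11 mm up. About 0.12 kg (+-35 %). 
- palette_knife_neck (a point): where the palette knife's blade begins, 60 mm along x from mid-handle.
- whisk: whisk: green handle like the other tools', wire balloon 48 mm across that ends at x = 120 mm. It starts snapped into the green clips, head to the back, and travels with the shuttle. Origin at mid-handle, x towards the head.
- clip_red (a point): point on the shuttle: where the axis of a seated handle lies, midway between the two red clips, 60 mm above the bench. x to the back along the handle, y along the rail to the lamp, z up. Rightmost of four pairs, 68 mm apart along y: red, green, blue, yellow, each over a strip of its colour. In each pair the clips stand at x = -30 and +30 mm, each 12 mm long, so fingers can hold the handle between them.
- clip_green (a point): point on the shuttle: where the axis of a seated handle lies, midway between the two green clips, 60 mm above the bench. x to the back along the handle, y along the rail to the lamp, z up. The whisk sits here. In all pairs the shuttle's deck is 30 mm below the seated axis.
- clip_blue (a point): point on the shuttle: where the axis of a seated handle lies, midway between the two blue clips, 60 mm above the bench. x to the back along the handle, y along the rail to the lamp, z up. A clip is two sprung steel jaws over a seat block: a funnel 30 mm wide at its top, 21 mm above the seated axis, narrows to a 16 mm throat 6 mm above that axis.
- clip_yellow (a point): point on the shuttle: where the axis of a seated handle lies, midway between the two yellow clips, 60 mm above the bench. x to the back along the handle, y along the rail to the lamp, z up. Pair nearest the lamp. Pressed straight down, a handle spreads the jaws of its pair at 10 to 20 N in all, snaps onto the seat blocks and is then held down; lifting it out takes about 8 N.
- shuttle (a joint): travel (m) of the aluminium shuttle along the rail towards the lamp: 0 at the loading stop, where it starts, 0.240 at the stop under the lamp; hard ends at -0.015 and 0.260. At a stop a sprung ball sits between two rollers: leaving or entering takes about 7 N, sliding between stops 2 to 3 N; within 4 mm of a stop it pulls itself in.
- push_knob (a point): centre of the upright black push knob at the right end of the shuttle, 71 mm above the bench: 22 mm thick, 32 mm high (top at 87 mm), on a 14 mm stem. It lies on the line of the clips' mid-points, 50 mm right of the red one, and moves with the shuttle.
- rail: the steriliser's rail, a 116 x 586 mm steel plate with guides, fixed to the bench. Origin at its middle on the bench top, y the way the shuttle travels to the lamp, x to the back; the clips' mid-points run along x = 0. White lamp bar over x 70 to 134, y 40 to 240 mm, underside 187 and top 230 mm up, on two posts at x = 168 mm.
- squeeze_bottle: yellow squeeze bottle, 54 mm across, 170 mm high, standing; origin at the middle of its base. Leave alone.
- cup_stack: stack of white paper cups, 73 mm across, 118 mm high, standing; origin at the middle of its base. Leave alone.
- sprinkle_jar: amber jar, 60 mm across, 95 mm high, standing; origin at the middle of its base. Leave alone.
- mixing_bowl: steel bowl, 140 mm across, 75 mm high; origin at the middle of its base. Leave alone.
- icing_tub: white tub, 96 mm across, 100 mm high; origin at the middle of its base. Leave alone.
- steel_jug: steel jug, 72 mm across with a handle reaching 73 mm from its axis, 110 mm high; origin at the middle of its base. Leave alone.
There are look-alikes about, which are no part of the job. Several things have the shape of the whisk; the one meant has the colours described above. Several things have the shape of the spatula; the one meant has the colours described above.

How it is judged:
On the way, in this order (a step that is already met when the one before it is completed fails the run):
1. all three tools are snapped home in the clips of their colour, heads to the back, while the shuttle stands at the loading stop (x of spatula in the frame of clip_red between -0.017 and 0.017 m and y of spatula in the frame of clip_red between -0.005 and 0.005 m and z of spatula in the frame of clip_red between -0.005 and 0.004 m and angle between the x axis of spatula and the x axis of clip_red, either way round below 0.1 rad and x of spatula_neck in the frame of clip_red above 0.03 m and x of brush in the frame of clip_blue between -0.017 and 0.017 m and y of brush in the frame of clip_blue between -0.005 and 0.005 m and z of brush in the frame of clip_blue between -0.005 and 0.004 m and angle between the x axis of brush and the x axis of clip_blue, either way round below 0.1 rad and x of brush_neck in the frame of clip_blue above 0.03 m and x of palette_knife in the frame of clip_yellow between -0.017 and 0.017 m and y of palette_knife in the frame of clip_yellow between -0.005 and 0.005 m and z of palette_knife in the frame of clip_yellow between -0.005 and 0.004 m and angle between the x axis of palette_knife and the x axis of clip_yellow, either way round below 0.1 rad and x of palette_knife_neck in the frame of clip_yellow above 0.03 m and x of whisk in the frame of clip_green between -0.017 and 0.017 m and y of whisk in the frame of clip_green between -0.005 and 0.005 m and z of whisk in the frame of clip_green between -0.005 and 0.004 m and angle between the x axis of whisk and the x axis of clip_green, either way round below 0.1 rad and value of joint shuttle between -0.006 and 0.006 m), for 0.2 s.
2. the loaded shuttle stands in the stop under the lamp (value of joint shuttle between 0.236 and 0.244 m), for 0.2 s.
At the end, for the whole second after the job is handed in: Red, blue, yellow and green handles sit in their clips: mid-handle within 17 mm along, 5 mm across, axis -5 to +4 mm from seated height, within 0.1 rad, heads to the back; shuttle within 4 mm of the stop under the lamp (0.240 m); tools at rest, bystanders upright (0.15 rad) (all of step 2 and x of spatula in the frame of clip_red between -0.017 and 0.017 m and y of spatula in the frame of clip_red between -0.005 and 0.005 m and z of spatula in the frame of clip_red between -0.005 and 0.004 m and angle between the x axis of spatula and the x axis of clip_red, either way round below 0.1 rad and x of spatula_neck in the frame of clip_red above 0.03 m and x of brush in the frame of clip_blue between -0.017 and 0.017 m and y of brush in the frame of clip_blue between -0.005 and 0.005 m and z of brush in the frame of clip_blue between -0.005 and 0.004 m and angle between the x axis of brush and the x axis of clip_blue, either way round below 0.1 rad and x of brush_neck in the frame of clip_blue above 0.03 m and x of palette_knife in the frame of clip_yellow between -0.017 and 0.017 m and y of palette_knife in the frame of clip_yellow between -0.005 and 0.005 m and z of palette_knife in the frame of clip_yellow between -0.005 and 0.004 m and angle between the x axis of palette_knife and the x axis of clip_yellow, either way round below 0.1 rad and x of palette_knife_neck in the frame of clip_yellow above 0.03 m and x of whisk in the frame of clip_green between -0.017 and 0.017 m and y of whisk in the frame of clip_green between -0.005 and 0.005 m and z of whisk in the frame of clip_green between -0.005 and 0.004 m and angle between the x axis of whisk and the x axis of clip_green, either way round below 0.1 rad and linear speed of each of spatula, brush, palette_knife, whisk below 0.02 m/s and angle between each of squeeze_bottle, cup_stack, sprinkle_jar, mixing_bowl, icing_tub, steel_jug's own z axis and vertical below 0.15 rad); the robot touches nothing.
It fails at once if a bystander is shifted by more than 30 mm (distance of any of squeeze_bottle, cup_stack, sprinkle_jar, mixing_bowl, icing_tub, steel_jug from where it was at the start of the episode above 0.03 m).
It fails at once if a bystander is tipped by more than 0.35 rad (angle between any of squeeze_bottle, cup_stack, sprinkle_jar, mixing_bowl, icing_tub, steel_jug's own z axis and vertical above 0.35 rad).
It fails at once if a tool is dropped: let go while its mid-handle is over 90 mm above the bench ((height (world z) of spatula above 0.09 m and contact force between the fingers and spatula below 0.02 N) or (height (world z) of brush above 0.09 m and contact force between the fingers and brush below 0.02 N) or (height (world z) of palette_knife above 0.09 m and contact force between the fingers and palette_knife below 0.02 N)).
It fails at once if the whisk comes out of its clips (distance between whisk and clip_green above 0.02 m).
It also fails if it takes over 72 s, if anything falls off the work surface, if the arm or the gripper's body presses on something with over 40 N, if the wrist force passes 120 N, or if a joint passes its speed limit or range.

### The arm

A 7-joint arm with a two-finger parallel gripper is mounted at the origin on the work surface. World frame = base frame: x ahead of the robot, y to its left, z up, the work surface at z = 0. Lengths are in m, angles in rad, forces in N, time in s.
With the tool pointing down it reaches from about 0.35 to 0.9 m from the base axis. Payload 8.1 kg.
Tool frame: the origin (TCP) lies at the very end of the fingers, on their centre line; the grasp point (between the pads) lies 19 mm behind it; z points along the fingers, y is the line along which they close (so a half turn about z gives the same grasp; the last joint's range is limited). The gripper opens to 92 mm and grips with 3 to 60 N. Pads are 19 mm wide; open, the fingers measure 130 mm over their backs; the gripper's body (75 mm by 190 mm) begins 47 mm behind the grasp point.
Start: joints at [-1.415, 0.434, 0.025, 1.573, -0.012, 1.134, -0.075], TCP at [0.16, 0.604, 0.227] pointing down, gripper open.
Joint ranges: [-2.62, 2.62], [-0.44, 2.09], [-1.27, 1.32], [0.08, 2.57], [-1.32, 4.46], [0.12, 2], [-2.74, 2.74]. Speed limits (rad/s): [2.22, 2.22, 3.01, 3.01, 3.14, 3.14, 3.14].

### API

Orientations are given as a rotation vector (axis times angle).
In Python, from cell import arm gives the robot as it stands.
- The arm moves only by the tool jog_arm, never from a script. Its argument "rows" is a list of rows, each a list of 3 entries, a list of its own where there are three numbers: the shift along the world's x, y, z in cm, then the turn, a rotation vector about the world's x, y, z in degrees, then the opening, from 0 (shut) to 1 (fully open). A call has 1 to 8 rows; each row is the pose to reach, as a shift and turn from the pose commanded when the call began; what a row does not reach only later rows make up. A row lasts 1/8 s, in which the tool goes at most 62.5 mm and 10.7 degrees, less where a joint would pass 70% of its speed; a pose out of reach is approached as far as the arm can. A call with a gripper value outside its range is refused whole. The fingers move at their own pace and stop on an object; "newtons" is the grip in N (left out, the last holds). Time passes only in rows, so rows that repeat a pose let the fingers close. It gives the time, the measured TCP pose, the force, the opening and the grip force at its end, in the units of the state.
- arm.observe(): the state, without advancing time (a new reading comes with each control period).
- arm.get_image(name): name is "side" or "top" or "wrist"; returns a dict with "img" (420x560x3 uint8, red, green, blue), "depth" (420x560 float32, m along the optical axis (not along the pixel's ray), 0 where there is no reading), "fx", "fy", "cx", "cy" (pixels), "rvec" (rotation vector, rad) and "tvec" (3), from world to camera coordinates, as OpenCV has them; the wrist camera has in their place "mount" (4x4, takes a point from camera to tool coordinates, whose origin is the TCP and whose axes are the flange's). Camera axes: x right, y down, z forward; pixel columns grow to the right and rows downward; lengths in m; the calibration is good to about 2 mm. A picture is of the moment at which its call begins: read the wrist's pose just before it.
- arm.sign_off(): hands the job in; it is judged then, once.
The state is a dict: "clock": time; "joints": joint angles; "dq": joint speeds; "joint_efforts": joint torques, N m; "position": TCP position; "ee_rot": TCP orientation; "force": force on the tool from outside, world axes, zero at the start; "ft_torque": the same for the moment, N m; "width": opening from 0.0 (shut) to 1.0 (fully open); "gripper_force": force on a finger pad.
Only numpy, scipy, OpenCV 4.12 (cv2) and the standard library are available. Lean on these libraries where they do the work, as an engineer would, in place of code of your own. Each camera call takes 0.05 s, during which the arm holds its last target. There are 200 camera calls.

## Working session

There is one attempt and no reset: what is moved stays moved. The work goes in short steps, Python scripts to look and compute and a tool call to move; the robot and the scene stay as the last step left them, time stands still between calls to the robot, and variables do not carry over. Pictures are saved under pics/ and viewed, at most 10 in all, crops included, and the job is handed in when it is done.

Besides the shell and the picture viewer there is one more tool, called after "Request:" as name([rows], argument=value, ...), one row to a line, values as JSON. jog_arm: Moves the arm, as the interface text tells. Its arguments: {"type":"object","properties":{"rows":{"type":"array","items":{"type":"array"}},"newtons":{"type":"number"}},"required":["rows"]}

```bash
mkdir -p pics; ls
cat > h.py <<'E'
import numpy as np, cv2, pickle
from cell import arm
from scipy.spatial.transform import Rotation as R
def shot(n):
    s=arm.observe(); d=arm.get_image(n)
    if 'mount' in d:
        T=np.eye(4); T[:3,:3]=R.from_rotvec(s['ee_rot']).as_matrix(); T[:3,3]=s['position']
        d['c2w']=T@np.array(d['mount'])
    else:
        W=np.eye(4); W[:3,:3]=cv2.Rodrigues(np.array(d['rvec'],float))[0]; W[:3,3]=np.ravel(d['tvec']); d['c2w']=np.linalg.inv(W)
    return d
def ray(d,u,v):
    return d['c2w'][:3,3], d['c2w'][:3,:3]@np.array([(u-d['cx'])/d['fx'],(v-d['cy'])/d['fy'],1])
def onz(d,u,v,z):
    o,r=ray(d,u,v); return o+r*(z-o[2])/r[2]
def pts(d):  # world point per pixel from depth
    v,u=np.mgrid[:420,:560]; Z=d['depth']
    P=np.stack([(u-d['cx'])/d['fx']*Z,(v-d['cy'])/d['fy']*Z,Z],-1)
    return P@d['c2w'][:3,:3].T+d['c2w'][:3,3]
def save(n,img,s=1):
    cv2.imwrite('pics/'+n+'.png',cv2.cvtColor(cv2.resize(img,None,fx=s,fy=s,interpolation=cv2.INTER_CUBIC),cv2.COLOR_RGB2BGR))
E
python3 - <<'E'
from h import *
print(arm.observe())
D={n:shot(n) for n in('top','side','wrist')}
pickle.dump(D,open('d0.pkl','wb'))
save('top',D['top']['img'],1.4); save('side',D['side']['img'],1.4)
for n in D: print(n,D[n]['c2w'].round(3),D[n]['fx'])
E
```

```text
pics
{'clock': 0.0, 'joints': array([-1.41463973,  0.43522181,  0.02499294,  1.57410673, -0.01159816,
        1.13397142, -0.07512295]), 'dq': array([-0.00025607, -0.00032121, -0.00036044, -0.0002937 , -0.00078603,
       -0.00165493,  0.00014008]), 'joint_efforts': array([ 9.61826336e-04, -6.67871904e+01,  9.86006297e-01, -3.14460218e+01,
       -6.02407311e-02,  4.29772201e-02,  1.88463505e-04]), 'position': array([0.15986151, 0.60368464, 0.22594219]), 'ee_rot': array([-4.05486030e-01, -3.11526349e+00,  2.45272570e-03]), 'force': array([ 1.166484  , -0.00665848,  0.31921433]), 'ft_torque': array([-0.04035426, -0.03470746, -0.01241649]), 'gripper_force': 0.0, 'width': 1.002127743965792}
top [[-0.026 -0.989  0.146  0.291]
 [-1.     0.024 -0.01   0.019]
 [ 0.006 -0.146 -0.989  1.187]
 [ 0.     0.     0.     1.   ]] 450.1414789858185
side [[ 0.926 -0.218  0.309  0.146]
 [-0.377 -0.556  0.741 -0.693]
 [ 0.01  -0.802 -0.597  0.616]
 [ 0.     0.     0.     1.   ]] 379.6052676608335
wrist [[ 0.257  0.934  0.248  0.092]
 [ 0.966 -0.247 -0.069  0.62 ]
 [-0.003  0.257 -0.966  0.385]
 [ 0.     0.     0.     1.   ]] 359.4482846827987
```

View pics/top.png

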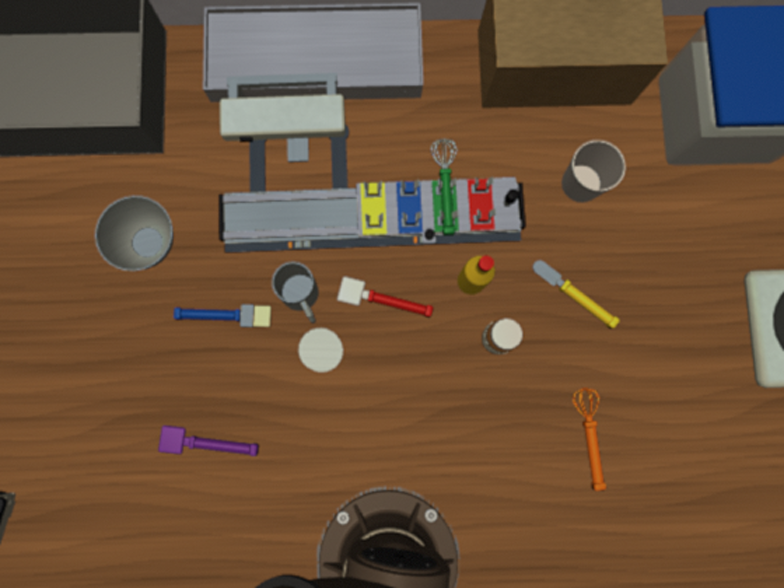

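View pics/side.png

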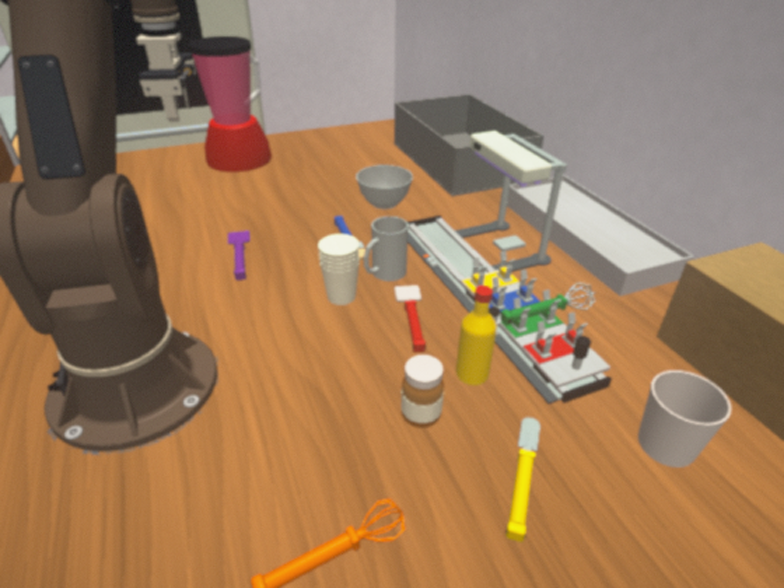

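The top picture shows these, in 1.4x pixels. The red spatula is at (345–432, 292–312), the blue brush at (175–270, 315) and the yellow knife at (535–617, 265–325). The clip strips are yellow at 373, blue at 409, green (with the whisk) at 445 and red at 481, all at row 205, and the knob is at (513, 197). The look-alikes are a purple spatula at (160–258, 440) and an orange whisk at (595, 440), and neither has the described colours. The red-handled tool with the white blade is the spatula meant, and the green-handled whisk is already in its clips.

```bash
cat >> h.py <<'E'
HUE=dict(red=[(0,6),(174,180)],blue=[(105,125)],yellow=[(24,34)],green=[(50,75)])
def mask(img,c,smin=150,vmin=60):
    h=cv2.cvtColor(img,cv2.COLOR_RGB2HSV); m=np.zeros(img.shape[:2],np.uint8)
    for a,b in HUE[c]: m|=cv2.inRange(h,(a,smin,vmin),(b,255,255))
    return m
def blobs(m,amin=60):
    n,l,s,c=cv2.connectedComponentsWithStats(m)
    out=[]
    for i in range(1,n):
        if s[i,4]>=amin: 
            r=cv2.minAreaRect(np.argwhere(l==i)[:,::-1].astype(np.float32)); out.append((int(s[i,4]),np.round(r[0],1).tolist(),np.round(r[1],1).tolist(),cv2.boxPoints(r)))
    return out
def tri(d1,p1,d2,p2):
    A=[];b=[]
    for d,p in((d1,p1),(d2,p2)):
        o,r=ray(d,*p); r=r/np.linalg.norm(r); M=np.eye(3)-np.outer(r,r); A.append(M); b.append(M@o)
    A=np.vstack(A);b=np.hstack(b); x=np.linalg.lstsq(A,b,rcond=None)[0]; return x,np.linalg.norm(A@x-b)
def ends(bp): # mid-points of the short sides
    a,b,c,d=bp; 
    return ((a+b)/2,(c+d)/2) if np.linalg.norm(a-b)<np.linalg.norm(b-c) else ((b+c)/2,(d+a)/2)
E
python3 - <<'E'
from h import *
D=pickle.load(open('d0.pkl','rb'))
print(np.array(D['wrist']['mount']).round(3))
for n in('top','side'):
  for c in HUE:
    for a,ce,sz,bp in blobs(mask(D[n]['img'],c)):
      e=ends(bp); z=.011
      P=[onz(D[n],*q,z) for q in e]; print(n,c,a,ce,sz,'on11mm',P[0][:2].round(3),P[1][:2].round(3))
t=D['top']['img']
a=cv2.resize(t[190:235,240:315],(400,240)); b=cv2.resize(t[180:240,370:450],(400,300)); c=cv2.resize(t[210:240,110:200],(400,133)); 
g=cv2.resize(D['side']['img'][0:100,60:160],(300,300)); k=cv2.resize(t[120:185,150:380],(780,220))
C=np.zeros((600,800,3),np.uint8); C[:240,:400]=a; C[:300,400:]=b; C[240:373,:400]=c; C[380:600,:780]=k
save('crop',C)
save('grip',g)
E
```

```text
[[-0.001 -0.966 -0.257  0.07 ]
 [ 1.    -0.    -0.002 -0.001]
 [ 0.001 -0.257  0.966 -0.159]
 [ 0.     0.     0.     1.   ]]
top red 370 [343.1, 145.5] [36.0, 16.3] on11mm [ 0.707 -0.197] [ 0.606 -0.198]
top red 89 [347.0, 187.5] [9.2, 10.6] on11mm [ 0.55  -0.213] [ 0.53  -0.191]
top red 336 [285.8, 216.3] [46.8, 8.2] on11mm [0.483 0.023] [ 0.449 -0.096]
top blue 4325 [532.5, 46.5] [84.3, 55.1] on11mm [ 1.059 -0.755] [ 0.806 -0.733]
top blue 307 [291.9, 148.0] [34.6, 15.4] on11mm [ 0.701 -0.058] [ 0.604 -0.059]
top blue 282 [147.5, 224.0] [45.2, 7.0] on11mm [0.458 0.387] [0.452 0.269]
top yellow 357 [266.4, 148.8] [35.0, 16.1] on11mm [0.701 0.011] [0.603 0.01 ]
top yellow 269 [421.0, 216.8] [47.8, 8.4] on11mm [ 0.496 -0.346] [ 0.416 -0.441]
top green 378 [317.3, 143.7] [45.3, 14.8] on11mm [ 0.727 -0.127] [ 0.6   -0.129]
side red 1421 [168.8, 102.4] [38.5, 44.7] on11mm [0.404 0.954] [0.217 0.965]
side red 98 [345.0, 209.5] [10.4, 9.8] on11mm [0.616 0.012] [ 0.634 -0.01 ]
side red 250 [296.5, 232.3] [36.1, 8.1] on11mm [0.485 0.031] [ 0.445 -0.101]
side red 234 [392.1, 249.0] [14.2, 32.1] on11mm [ 0.694 -0.177] [ 0.606 -0.179]
side yellow 776 [340.5, 245.4] [22.2, 56.0] on11mm [ 0.603 -0.029] [ 0.49 -0.2 ]
side yellow 685 [372.4, 353.1] [13.0, 63.8] on11mm [ 0.499 -0.341] [ 0.412 -0.442]
```

View pics/crop.png

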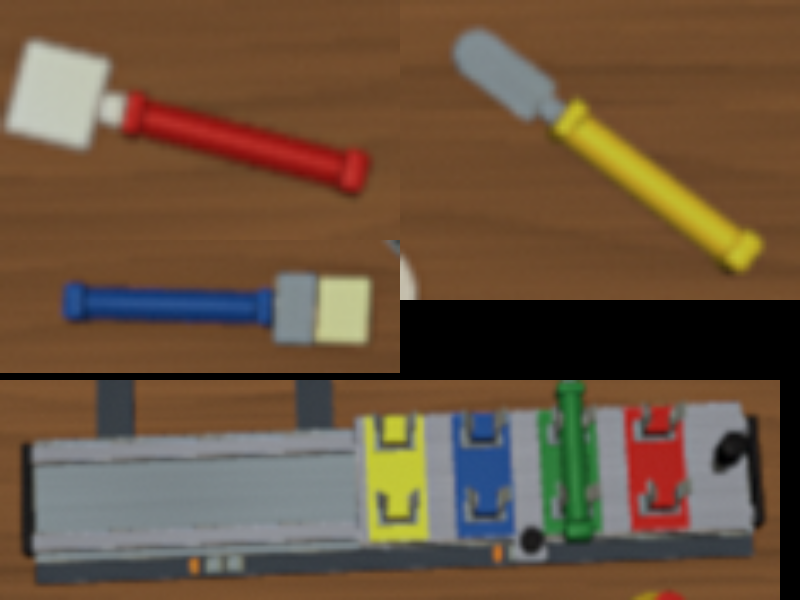

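View pics/grip.png

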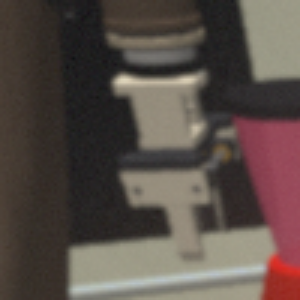

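The crops confirm all three. The spatula has a red handle and white blade, the brush a blue handle, ferrule and pale bristles, and the knife a yellow handle and steel blade. The shuttle's strips run yellow, blue, green (with the whisk), red and then the knob. Only tools of those colours qualify, so purple and orange are out. I'll start with the spatula.

Request:
jog_arm([
  [[30.5,-63.9,-2],[0,0,-91],0.6],
  [[30.5,-63.9,-2],[0,0,-91],0.6],
  [[30.5,-63.9,-2],[0,0,-91],0.6],
  [[30.5,-63.9,-2],[0,0,-91],0.6],
  [[30.5,-63.9,-2],[0,0,-91],0.6],
  [[30.5,-63.9,-2],[0,0,-91],0.6],
  [[30.5,-63.9,-2],[0,0,-91],0.6],
  [[30.5,-63.9,-2],[0,0,-91],0.6],
])

```text
clock: 1.15
position: [0.3758, 0.1513, 0.2128]
ee_rot: [-2.426, -1.996, -0.001]
force: [1.6, 0.1, 0.0]
width: 0.601
gripper_force: 0.0
```

Run:
```python
from h import *
s=arm.observe(); print(s['clock'],s['position'],R.from_rotvec(s['ee_rot']).as_matrix()[:,0].round(3),s['joints'].round(2))
D=pickle.load(open('d0.pkl','rb')); t,sd=D['top'],D['side']
P=pts(t)
for n,(u,v) in dict(spat=(286,216),brush=(147,224),knife=(421,217),whisk=(317,150),redstrip=(343,146),yelstrip=(266,148),blustrip=(292,148)).items():
  print(n,np.median(P[v-2:v+3,u-2:u+3].reshape(-1,3),0).round(3))
print(tri(t,(285.8,216.3),sd,(296.5,232.3)),tri(t,(421,216.8),sd,(372.4,353.1)))
```

```text
1.15 [0.37577143 0.15133542 0.21276333] [0.193 0.981 0.001] [-0.98  0.07  0.51  2.12 -0.04  0.96 -0.64]
spat [ 0.466 -0.036  0.021]
brush [0.453 0.327 0.02 ]
knife [ 0.454 -0.391  0.021]
whisk [ 0.628 -0.119  0.068]
redstrip [ 0.648 -0.193  0.032]
yelstrip [0.647 0.012 0.032]
blustrip [ 0.646 -0.057  0.033]
(array([ 0.46591526, -0.0361578 ,  0.00852537]), np.float64(0.000994083963621777)) (array([ 0.45507343, -0.39411634,  0.00853281]), np.float64(0.002101301945980241))
```

Request:
jog_arm([
  [[4.5,-9.3,-3],[0,0,-3],0.6],
  [[9,-18.5,-6],[0,0,-5],0.6],
  [[9,-18.5,-6],[0,0,-5],0.6],
  [[9,-18.5,-6],[0,0,-5],0.6],
  [[9,-18.5,-6],[0,0,-5],0.6],
])

```text
clock: 1.78
position: [0.4653, -0.0341, 0.1521]
ee_rot: [2.509, 1.89, -0.003]
force: [0.8, 1.0, -0.0]
width: 0.602
gripper_force: 0.0
```

```bash
cat >> h.py <<'E'
def handle(c,z=.011,prev=None):
    """long axis of tool handle blob in wrist view on plane z: origin (mid-handle) & both ends"""
    d=shot('wrist'); s=arm.observe()
    for a,ce,sz,bp in blobs(mask(d['img'],c),300):
        P=[onz(d,*q,z) for q in ends(bp)]; v=P[1]-P[0]
        print(c,a,ce,sz,'mid',((P[0]+P[1])/2).round(4),'len',np.linalg.norm(v).round(4),'ang',np.degrees(np.arctan2(v[1],v[0])).round(1))
    x=R.from_rotvec(s['ee_rot']).as_matrix()
    print('tcp',s['position'].round(4),'toolx ang',np.degrees(np.arctan2(x[1,0],x[0,0])).round(1),'tz',x[:,2].round(3),'t',s['clock'],'w',s['width'],'gf',s['gripper_force'],'F',s['force'].round(1),'q',s['joints'].round(2))
    return d
E
python3 - <<'E'
from h import *
d=handle('red'); pickle.dump(d,open('w1.pkl','wb'))
E
```

```text
red 3342 [272.0, 199.0] [144.0, 26.0] mid [ 0.462  -0.0388  0.011 ] len 0.1267 ang -106.1
tcp [ 0.465  -0.0325  0.1523] toolx ang 74.1 tz [-0.001 -0.    -1.   ] t 1.825 w 0.5998851861656418 gf 0.0 F [0.7 0.6 0.6] q [-0.57  0.3   0.65  2.08 -0.24  0.84 -0.05]
```

Request:
jog_arm([
  [[-0.1,-0.2,-6],[0,0,0],0.6],
  [[-0.1,-0.2,-12],[0,0,0],0.6],
  [[-0.1,-0.2,-14.7],[0,0,0],0.6],
  [[-0.1,-0.2,-14.7],[0,0,0],0.6],
  [[-0.1,-0.2,-14.7],[0,0,0],0.0],
  [[-0.1,-0.2,-14.7],[0,0,0],0.0],
  [[-0.1,-0.2,-14.7],[0,0,0],0.0],
  [[-0.1,-0.2,-14.7],[0,0,0],0.0],
], newtons=40)

```text
clock: 2.82
position: [0.4646, -0.0337, 0.0061]
ee_rot: [2.505, 1.895, 0.001]
force: [1.0, -0.6, 1.1]
width: 0.212
gripper_force: 5.1
```

Request:
jog_arm([
  [[0,0,0],[0,0,0],0.0],
  [[0,0,4],[0,0,0],0.0],
  [[0,0,9],[0,0,0],0.0],
  [[0,0,15],[0,0,0],0.0],
  [[0,0,21],[0,0,-9],0.0],
  [[0,0,23],[0,0,-19],0.0],
  [[3,-3,23],[0,0,-29],0.0],
  [[6,-6,23],[0,0,-39],0.0],
], newtons=40)

```text
clock: 3.82
position: [0.5251, -0.0936, 0.2362]
ee_rot: [-2.995, -0.945, -0.002]
force: [-1.3, -0.0, -0.8]
width: 0.206
gripper_force: 40.0
```

Run:
```python
from h import *
s=arm.observe(); print(s['position'],s['width'],s['gripper_force'],s['clock'],s['joints'].round(2))
D=pickle.load(open('d0.pkl','rb'))
t=D['top'];P=pts(t)
for c in('red','blue','yellow','green'):
  for a,ce,sz,bp in blobs(mask(t['img'],c),200):
    if 120<ce[1]<170: print(c,[onz(t,*q,.0315 if c!='green' else .065).round(4) for q in ends(bp)])
# rail direction: front edge of deck etc. via depth: deck points 25-36mm in region
sel=(P[...,2]>.026)&(P[...,2]<.036)&(P[...,0]>.55)&(P[...,0]<.75)&(P[...,1]<.06)&(P[...,1]>-.3)
q=P[sel][:,:2].astype(np.float32); r=cv2.minAreaRect(q); print(len(q),r)
k=(P[...,2]>.082)&(P[...,2]<.09)&(P[...,0]>.6)&(P[...,0]<.7)&(P[...,1]<-.2)&(P[...,1]>-.32); print('knob',P[k].mean(0),k.sum())
```

```text
[ 0.52508754 -0.09359894  0.23615779] 0.2055012960010792 39.98651146888733 3.825 [-0.59  0.35  0.9   1.83 -0.31  1.1  -0.54]
red [array([ 0.6994, -0.1929,  0.0315]), array([ 0.6006, -0.1942,  0.0315])]
blue [array([ 0.6939, -0.0567,  0.0315]), array([ 0.599 , -0.0576,  0.0315])]
yellow [array([0.6938, 0.0113, 0.0315]), array([0.5978, 0.0101, 0.0315])]
green [array([ 0.7068, -0.12  ,  0.065 ]), array([ 0.5858, -0.1219,  0.065 ])]
3207 ((0.6613237857818604, -0.11152124404907227), (0.16569876670837402, 0.316940039396286), 7.736043930053711)
knob [ 0.64817321 -0.24086569  0.0868472 ] 48
```

Request:
jog_arm([
  [[5,-4,0],[0,0,-10],0.0],
  [[10,-8,0],[0,0,-20],0.0],
  [[12.7,-10,0],[0,0,-30],0.0],
  [[12.7,-10,-3],[0,0,-34],0.0],
  [[12.7,-10,-8],[0,0,-34],0.0],
  [[12.7,-10,-10.5],[0,0,-34],0.0],
  [[12.7,-10,-10.5],[0,0,-34],0.0],
])

```text
clock: 4.7
position: [0.6498, -0.193, 0.1284]
ee_rot: [-3.14, -0.033, 0.007]
force: [0.3, 0.2, 0.5]
width: 0.208
gripper_force: 40.0
```

Run:
```python
from h import *
d=handle('red',.13); save('w2',d['img'],1)
t=shot('top'); pickle.dump((d,t),open('w2.pkl','wb'))
for q in blobs(mask(t['img'],'red'),60): print(q[:3],[onz(t,*e,.135).round(4) for e in ends(q[3])])
```

```text
red 7617 [274.0, 208.5] [62.0, 141.0] mid [ 0.6753 -0.1943  0.13  ] len 0.0659 ang -178.8
red 1338 [272.5, 329.0] [32.0, 41.0] mid [ 0.6153 -0.1948  0.13  ] len 0.0203 ang 91.2
tcp [ 0.6508 -0.1938  0.1303] toolx ang 1.2 tz [-0.002  0.    -1.   ] t 4.75 w 0.20207922808756398 gf 39.99107480049133 F [ 0.2 -0.6 -0.4] q [-0.31  0.76  0.91  1.58 -0.64  1.12 -0.8 ]
(250, [349.8, 151.8], [13.9, 33.2]) [array([ 0.6373, -0.2119,  0.135 ]), array([ 0.5662, -0.1683,  0.135 ])]
(88, [347.0, 187.5], [9.2, 10.6]) [array([ 0.5226, -0.1881,  0.135 ]), array([ 0.5048, -0.1693,  0.135 ])]
```

View pics/w2.png

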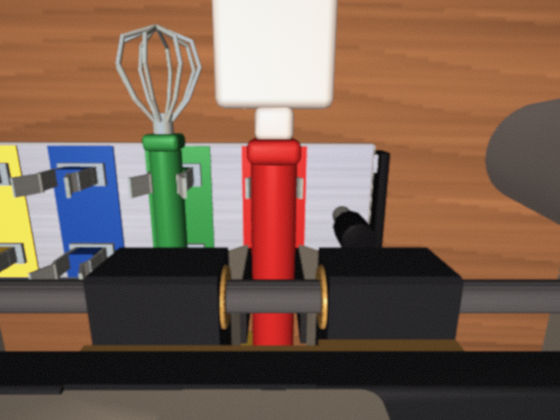

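The picture shows the spatula straight in the fingers. Its handle (columns 250–297) is centred on the red strip (241–307), and the whisk is undisturbed at column 165. Now I'll press it down.

Request:
jog_arm([
  [[0,0,-4],[0,0,0],0.0],
  [[0,0,-5.5],[0,0,0],0.0],
  [[0,0,-6.5],[0,0,0],0.0],
  [[0,0,-7.2],[0,0,0],0.0],
  [[0,0,-7.7],[0,0,0],0.0],
  [[0,0,-7.9],[0,0,0],0.0],
  [[0,0,-7.9],[0,0,0],0.0],
], newtons=60)

```text
clock: 5.68
position: [0.6523, -0.1941, 0.0549]
ee_rot: [-3.141, -0.034, -0.005]
force: [-6.4, 5.3, 21.7]
width: 0.202
gripper_force: 60.0
```

```bash
cat >> h.py <<'E'
def st():
    s=arm.observe(); x=R.from_rotvec(s['ee_rot']).as_matrix()
    print('t',s['clock'],'tcp',s['position'].round(4),'toolx',np.degrees(np.arctan2(x[1,0],x[0,0])).round(1),'F',s['force'].round(1),'w',round(s['width'],3),'gf',s['gripper_force'],'q',s['joints'].round(2))
def top_handle(c,z=.070):
    """depth-based: pixels of colour c above the deck near the shuttle"""
    t=shot('top'); P=pts(t); m=(mask(t['img'],c)>0)&(P[...,2]>.045)&(P[...,0]>.55)&(P[...,0]<.76)
    q=P[m]; print(c,'n',m.sum(),'x',np.percentile(q[:,0],[2,98]).round(3),'y mid',np.median(q[:,1]).round(4),'ztop',np.percentile(q[:,2],[50,90]).round(4))
E
python3 -c "
from h import *
st();top_handle('green')"
```

```text
t 5.675 tcp [ 0.6523 -0.1941  0.0549] toolx 1.2 F [-6.4  5.3 21.7] w 0.202 gf 59.99755382537842 q [-0.28  0.83  0.84  1.64 -0.72  1.   -0.74]
green n 7 x [0.585 0.587] y mid -0.1273 ztop [0.0703 0.0714]
```

Request:
jog_arm([
  [[0,0,-0.3],[0,0,0],0.0],
  [[0,0,-0.5],[0,0,0],0.0],
  [[0,0,-0.5],[0,0,0],0.0],
])

```text
clock: 6.1
position: [0.6525, -0.195, 0.0543]
ee_rot: [-3.14, -0.033, -0.009]
force: [-20.3, 11.9, 60.6]
width: 0.205
gripper_force: 60.0
```

Run:
```python
from h import *
st()
for n in('side','wrist'):
  d=shot(n); pickle.dump(d,open('w3%s.pkl'%n,'wb'))
  if n=='side': save('s3',d['img'][190:300,300:460],4)
```

```text
t 6.1 tcp [ 0.6525 -0.195   0.0543] toolx 1.2 F [-20.3  11.9  60.6] w 0.205 gf 60.010353326797485 q [-0.28  0.83  0.84  1.64 -0.72  1.   -0.74]
```

View pics/s3.png

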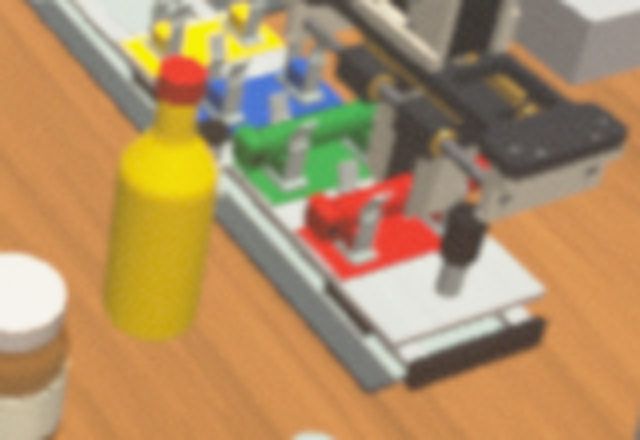

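Force is stiff at the seated height, so the spatula is home. I'll release it and go for the brush.

Request:
jog_arm([
  [[0,0,0.5],[0,0,0],0.1],
  [[0,0,0.5],[0,0,0],0.4],
  [[0,0,0.5],[0,0,0],0.4],
  [[0,0,5],[0,0,0],0.4],
  [[0,0,10],[0,0,0],0.4],
  [[-2,5,14],[0,0,10],0.6],
  [[-5,10,15],[0,0,20],0.6],
  [[-7,16,15],[0,0,30],0.6],
])

```text
clock: 7.2
position: [0.5811, -0.035, 0.1975]
ee_rot: [3.023, 0.851, 0.002]
force: [1.5, 0.3, -0.0]
width: 0.598
gripper_force: 0.0
```

```bash
python3 -c "
from h import *
st();top_handle('red');top_handle('green')
t=shot('top')
for q in blobs(mask(t['img'],'red'),60): print(q[:3],[onz(t,*e,.065).round(4) for e in ends(q[3])])"
```

```text
t 7.2 tcp [ 0.5811 -0.035   0.1975] toolx 31.4 F [ 1.5  0.3 -0. ] w 0.598 gf 0.0 q [-0.64  0.5   0.89  1.77 -0.43  1.08 -0.62]
red n 345 x [0.591 0.708] y mid -0.1926 ztop [0.0699 0.073 ]
green n 172 x [0.577 0.656] y mid -0.1272 ztop [0.07   0.0736]
(532, [343.1, 141.3], [46.0, 16.0]) [array([ 0.7125, -0.1869,  0.065 ]), array([ 0.5894, -0.1887,  0.065 ])]
(87, [346.8, 187.5], [9.2, 10.5]) [array([ 0.5396, -0.1994,  0.065 ]), array([ 0.5172, -0.1833,  0.065 ])]
```

Request:
jog_arm([
  [[-2,6,0],[0,0,10],0.6],
  [[-4,12,0],[0,0,20],0.6],
  [[-6,18,0],[0,0,30],0.6],
  [[-8.5,24,0],[0,0,40],0.6],
  [[-10.5,30,-2],[0,0,50],0.6],
  [[-12.6,36.1,-4.8],[0,0,56],0.6],
  [[-12.6,36.1,-4.8],[0,0,56],0.6],
  [[-12.6,36.1,-4.8],[0,0,56],0.6],
])

```text
clock: 8.35
position: [0.456, 0.3253, 0.1479]
ee_rot: [2.275, 2.165, -0.002]
force: [0.5, -1.1, -0.6]
width: 0.601
gripper_force: 0.0
```

```bash
python3 -c "
from h import *
handle('blue')"
```

```text
blue 3168 [268.5, 197.5] [25.0, 145.0] mid [0.4507 0.3226 0.011 ] len 0.1256 ang -93.1
tcp [0.457  0.324  0.1486] toolx ang 87.1 tz [ 0.001 -0.002 -1.   ] t 8.4 w 0.6004972114782354 gf 0.0 F [ 0.2 -0.5  0.1] q [-1.14  0.45  0.59  1.86 -0.31  0.92 -0.45]
```

Request:
jog_arm([
  [[-0.3,-0.2,-6],[0,0,0],0.6],
  [[-0.3,-0.2,-12],[0,0,0],0.6],
  [[-0.3,-0.2,-14.2],[0,0,0],0.6],
  [[-0.3,-0.2,-14.2],[0,0,0],0.3],
  [[-0.3,-0.2,-14.2],[0,0,0],0.0],
  [[-0.3,-0.2,-14.2],[0,0,0],0.0],
  [[-0.3,-0.2,-14.2],[0,0,0],0.0],
  [[-0.3,-0.2,-14.2],[0,0,0],0.0],
], newtons=50)

```text
clock: 9.4
position: [0.4532, 0.3242, 0.0076]
ee_rot: [-2.274, -2.167, -0.003]
force: [-1.3, -1.1, 6.7]
width: 0.206
gripper_force: 50.0
```

Request:
jog_arm([
  [[0,0,5],[0,0,0],0.0],
  [[0,0,11],[0,0,0],0.0],
  [[0,0,17],[0,0,8],0.0],
  [[0,0,21],[0,0,18],0.0],
  [[1,-4,23],[0,0,28],0.0],
  [[3,-9,23],[0,0,38],0.0],
  [[5,-14,23],[0,0,48],0.0],
  [[8,-19,23],[0,0,58],0.0],
])

```text
clock: 10.4
position: [0.5317, 0.1342, 0.2371]
ee_rot: [-0.938, -2.998, -0.001]
force: [0.6, 0.2, -1.4]
width: 0.203
gripper_force: 50.0
```

```bash
python3 -c "
from h import *
st()"
```

```text
t 10.4 tcp [0.5317 0.1342 0.2371] toolx 145.3 F [ 0.6  0.2 -1.4] w 0.203 gf 49.99790668487549 q [-0.72  0.31  0.49  1.78 -0.16  1.09  0.79]
```

Request:
jog_arm([
  [[0,-6,0],[0,0,10],0.0],
  [[1,-12,0],[0,0,20],0.0],
  [[4,-17,0],[0,0,30],0.0],
  [[8,-19.2,0],[0,0,36],0.0],
  [[11.4,-19.2,-4],[0,0,36],0.0],
  [[11.4,-19.2,-9],[0,0,36],0.0],
  [[11.4,-19.2,-10.7],[0,0,36],0.0],
  [[11.4,-19.2,-10.7],[0,0,36],0.0],
])

```text
clock: 11.4
position: [0.645, -0.0563, 0.1294]
ee_rot: [0.024, -3.14, 0.0]
force: [0.4, -0.2, -0.8]
width: 0.204
gripper_force: 50.0
```

```bash
python3 -c "
from h import *
d=handle('blue',.03); save('w4',d['img'],1)"
```

```text
blue 7782 [270.0, 204.0] [150.0, 62.0] mid [ 0.6408 -0.0602  0.03  ] len 0.1143 ang 0.7
blue 1180 [273.0, 329.0] [30.0, 38.0] mid [ 0.7421 -0.0565  0.03  ] len 0.0309 ang -89.1
tcp [ 0.6461 -0.0565  0.1309] toolx ang -179.1 tz [ 0.001 -0.    -1.   ] t 11.45 w 0.20716395644129207 gf 49.99680697917938 F [ 0.1 -0.2 -0.7] q [-0.25  0.58  0.39  1.65 -0.25  0.97  1.81]
```

View pics/w4.png

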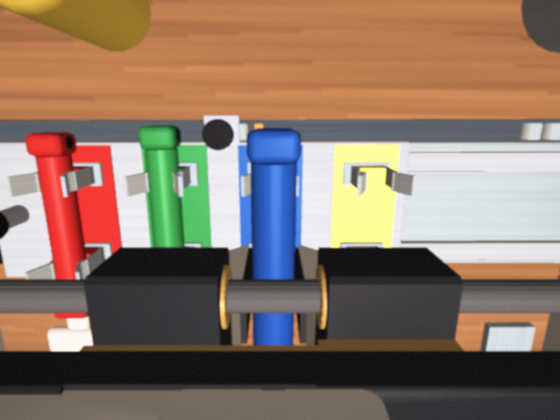

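The view shows the brush straight in the fingers at columns 251–296, over the blue strip at 239–301. The seated red and green handles stand at 60 and 165. I'll check the lateral offset with rays.

Run:
```python
from h import *
d=shot('wrist')
print(d['cx'],arm.observe()['position'])
for n,u,z in(('strip',(239+301)/2,.031),('handle',273.5,.133),('yellow strip',(333+398)/2,.031)): print(n,onz(d,u,160 if n!='handle' else 190,z))
P=pts(d); print('handle depth z',P[190,274],'strip',P[170,246],P[195,298],P[200,360])
p,_=pickle.load(open('w2.pkl','rb'))
print('red: strip',onz(p,274,200,.031),'handle',onz(p,273.5,200,.133))
```

```text
272.99386669443874 [ 0.64670194 -0.05660586  0.13171101]
strip [ 0.60662486 -0.06082401  0.031     ]
handle [ 0.60768036 -0.05828433  0.133     ]
yellow strip [0.60561875 0.00760776 0.031     ]
handle depth z [ 0.60523586 -0.0581142   0.14496261] strip [ 0.61394648 -0.07799813  0.03189236] [ 0.63170357 -0.04001325  0.03224963] [0.63481127 0.0056509  0.03211309]
red: strip [ 0.65749918 -0.19496298  0.031     ] handle [ 0.68167495 -0.1939412   0.133     ]
```

Request:
jog_arm([
  [[0,-0.2,-3.5],[0,0,0],0.0],
  [[0,-0.2,-5.3],[0,0,0],0.0],
  [[0,-0.2,-6.3],[0,0,0],0.0],
  [[0,-0.2,-7.0],[0,0,0],0.0],
  [[0,-0.2,-7.5],[0,0,0],0.0],
  [[0,-0.2,-7.9],[0,0,0],0.0],
  [[0,-0.2,-7.9],[0,0,0],0.0],
], newtons=60)

```text
clock: 12.38
position: [0.6469, -0.0583, 0.056]
ee_rot: [-0.024, 3.138, 0.003]
force: [-15.4, 4.0, 45.3]
width: 0.203
gripper_force: 60.0
```

The brush is home, stiff at 56 mm as the spatula was. I'll release it and go to the knife.

Request:
jog_arm([
  [[0,0,0.4],[0,0,0],0.1],
  [[0,0,0.4],[0,0,0],0.4],
  [[0,0,0.4],[0,0,0],0.4],
  [[0,0,5],[0,0,0],0.4],
  [[0,0,11],[0,0,0],0.4],
  [[-2,0,16],[0,0,-10],0.4],
  [[-5,-3,19],[0,0,-20],0.6],
  [[-7,-7,19],[0,0,-30],0.6],
])

```text
clock: 13.38
position: [0.5763, -0.1288, 0.243]
ee_rot: [0.795, 3.035, 0.002]
force: [0.9, -0.1, -0.1]
width: 0.564
gripper_force: 0.0
```

Request:
jog_arm([
  [[-2,-5,0],[0,0,-10],0.6],
  [[-4,-10,0],[0,0,-20],0.6],
  [[-6,-15,0],[0,0,-30],0.6],
  [[-8,-20,0],[0,0,-40],0.6],
  [[-10,-24,0],[0,0,-50],0.6],
  [[-12,-26.5,0],[0,0,-60],0.6],
  [[-12,-26.5,-2],[0,0,-70],0.6],
  [[-12,-26.5,-5],[0,0,-80],0.6],
])

```text
clock: 14.38
position: [0.4557, -0.3945, 0.1904]
ee_rot: [2.564, 1.812, 0.0]
force: [1.0, 1.4, -0.9]
width: 0.601
gripper_force: 0.0
```

```bash
python3 -c "
from h import *
st();top_handle('blue');top_handle('red');top_handle('green')"
```

```text
t 14.375 tcp [ 0.4557 -0.3945  0.1904] toolx 70.5 F [ 1.   1.4 -0.9] w 0.601 gf 0.0 q [ 0.01  0.56  0.94  1.73 -0.5   1.11  0.77]
blue n 1223 x [0.591 0.759] y mid -0.5874 ztop [0.2197 0.2228]
red n 342 x [0.59  0.708] y mid -0.1925 ztop [0.0692 0.0731]
green n 265 x [0.586 0.702] y mid -0.1257 ztop [0.0694 0.0733]
```

Request:
jog_arm([
  [[0,0,-2],[0,0,-10],0.6],
  [[0,0,-4],[0,0,-20],0.6],
  [[0,0,-4],[0,0,-20],0.6],
])

```text
clock: 14.9
position: [0.4557, -0.3931, 0.1505]
ee_rot: [-2.833, -1.356, 0.002]
force: [0.2, 0.2, -0.4]
width: 0.599
gripper_force: 0.0
```

Run:
```python
from h import *
handle('yellow')
t=shot('top');P=pts(t); m=(mask(t['img'],'blue')>0)&(P[...,2]>.045)&(P[...,2]<.1)&(abs(P[...,1]+.057)<.03); q=P[m]; print(m.sum(),np.percentile(q[:,0],[2,98]),np.median(q,0))
```

```text
yellow 841 [271.0, 198.0] [144.0, 26.0] mid [ 0.4516 -0.3951  0.011 ] len 0.1258 ang -129.0
tcp [ 0.4559 -0.3937  0.1514] toolx ang 51.3 tz [-0. -0. -1.] t 14.95 w 0.6015045005303999 gf 0.0 F [ 0.3 -0.   0.3] q [-0.01  0.64  1.    1.77 -0.61  1.07  0.53]
295 [0.58580536 0.70237714] [ 0.6418262  -0.05742862  0.06988355]
```

Request:
jog_arm([
  [[-0.1,0,-6],[0,0,0],0.6],
  [[-0.1,0,-12],[0,0,0],0.6],
  [[-0.1,0,-14.4],[0,0,0],0.6],
  [[-0.1,0,-14.4],[0,0,0],0.3],
  [[-0.1,0,-14.4],[0,0,0],0.0],
  [[-0.1,0,-14.4],[0,0,0],0.0],
  [[-0.1,0,-14.4],[0,0,0],0.0],
  [[-0.1,0,-14.4],[0,0,0],0.0],
], newtons=50)

```text
clock: 16.0
position: [0.4553, -0.3937, 0.0077]
ee_rot: [2.836, 1.35, 0.002]
force: [-0.7, 1.6, 7.8]
width: 0.204
gripper_force: 50.0
```

Request:
jog_arm([
  [[0,0,5],[0,0,0],0.0],
  [[0,0,11],[0,0,0],0.0],
  [[0,0,17],[0,0,0],0.0],
  [[0,2,23],[0,0,-8],0.0],
  [[2,7,23],[0,0,-18],0.0],
  [[5,12,23],[0,0,-28],0.0],
  [[7,17,23],[0,0,-38],0.0],
  [[9,22,23],[0,0,-48],0.0],
])

```text
clock: 17.0
position: [0.5453, -0.1714, 0.2368]
ee_rot: [-3.141, -0.071, -0.0]
force: [0.3, -1.1, -1.4]
width: 0.203
gripper_force: 50.0
```

Request:
jog_arm([
  [[2,6,0],[0,0,-2],0.0],
  [[4,12,0],[0,0,-2],0.0],
  [[6,18.3,0],[0,0,-2],0.0],
  [[10.2,18.3,-4],[0,0,-2],0.0],
  [[10.2,18.3,-9],[0,0,-2],0.0],
  [[10.2,18.3,-10.7],[0,0,-2],0.0],
  [[10.2,18.3,-10.7],[0,0,-2],0.0],
])

```text
clock: 17.88
position: [0.6461, 0.0092, 0.1297]
ee_rot: [3.141, 0.023, -0.002]
force: [0.1, 0.9, 0.6]
width: 0.201
gripper_force: 50.0
```

Run:
```python
from h import *
d=handle('yellow',.03); save('w5',d['img'],1)
```

```text
yellow 2716 [274.5, 206.5] [145.0, 53.0] mid [0.6456 0.0066 0.03  ] len 0.1111 ang -179.2
yellow 619 [271.0, 329.0] [34.0, 32.0] mid [0.5456 0.008  0.03  ] len 0.0277 ang -89.3
tcp [0.647  0.0089 0.131 ] toolx ang 0.8 tz [ 0.001 -0.    -1.   ] t 17.925 w 0.2023845731731625 gf 49.96761739253998 F [-0.7 -0.2 -1.4] q [-0.74  0.82  1.14  1.68 -0.8   1.18 -0.94]
```

View pics/w5.png

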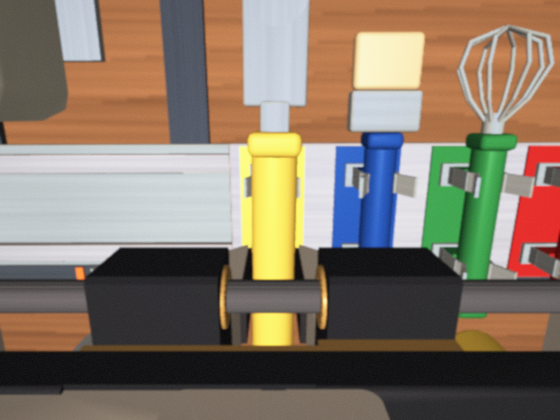

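The knife is straight and over the yellow strip (239–304), with the handle at 251–296. The brush and whisk are seated. I'll press with a 1 mm shift to +y.

Request:
jog_arm([
  [[0,0.1,-3.5],[0,0,0],0.0],
  [[0,0.1,-5.3],[0,0,0],0.0],
  [[0,0.1,-6.3],[0,0,0],0.0],
  [[0,0.1,-7.0],[0,0,0],0.0],
  [[0,0.1,-7.5],[0,0,0],0.0],
  [[0,0.1,-7.9],[0,0,0],0.0],
  [[0,0.1,-7.9],[0,0,0],0.0],
], newtons=60)

```text
clock: 18.8
position: [0.6478, 0.01, 0.056]
ee_rot: [-3.139, -0.024, -0.005]
force: [-15.9, 5.5, 44.7]
width: 0.203
gripper_force: 60.0
```

Request:
jog_arm([
  [[0,0,0.4],[0,0,0],0.1],
  [[0,0,0.4],[0,0,0],0.4],
  [[0,0,0.4],[0,0,0],0.4],
  [[0,0,5],[0,0,0],0.4],
  [[0,0,11],[0,0,0],0.4],
  [[0,-5,13],[0,0,0],0.2],
  [[0,-11,13],[0,0,0],0.0],
  [[0,-17,13],[0,0,0],0.0],
])

```text
clock: 19.8
position: [0.6469, -0.1607, 0.1806]
ee_rot: [3.141, 0.026, 0.0]
force: [0.9, 0.1, -0.3]
width: 0.124
gripper_force: 0.0
```

Request:
jog_arm([
  [[0.2,-6,0],[0,0,0],0.0],
  [[0.3,-12,0],[0,0,0],0.0],
  [[0.3,-14,0],[0,0,0],0.0],
  [[0.3,-14,0],[0,0,0],0.0],
])

```text
clock: 20.3
position: [0.6486, -0.3021, 0.1802]
ee_rot: [3.141, 0.018, -0.002]
force: [-0.5, 1.2, -0.2]
width: 0.003
gripper_force: 0.0
```

```bash
cat >> h.py <<'E'
def seats(dy=0):
    t=shot('top');P=pts(t)
    for c,y in dict(red=-.1935,green=-.1255,blue=-.0572,yellow=.0107).items():
        m=(mask(t['img'],c)>0)&(P[...,2]>.045)&(P[...,2]<.1)&(abs(P[...,1]-y-dy)<.03)&(P[...,0]>.55)&(P[...,0]<.76); q=P[m]
        if len(q): print(c,len(q),np.percentile(q[:,0],[2,98]).round(3),np.median(q,0).round(4))
    return t
E
python3 - <<'E'
from h import *
t=seats(); P=pts(t); st()
k=(t['img'].max(-1)<70)&(P[...,2]>.05)&(P[...,2]<.09)&(abs(P[...,0]-.65)<.04)&(P[...,1]<-.215)&(P[...,1]>-.28); print('knob',k.sum(),np.percentile(P[k],[3,50,97],axis=0).round(4))
d=shot('wrist'); print('wrist knob')
P=pts(d); k=(d['img'].max(-1)<70)&(P[...,2]>.08)&(P[...,2]<.09)&(abs(P[...,0]-.65)<.04)&(abs(P[...,1]+.245)<.04); print(k.sum(), np.percentile(P[k],[3,50,97],axis=0).round(4) if k.any() else '')
E
```

```text
yellow 23 [0.701 0.711] [0.7057 0.0128 0.0719]
t 20.35 tcp [ 0.6494 -0.2999  0.18  ] toolx 0.8 F [ 0.4 -0.3  0.1] w 0.007 gf 0.0 q [-0.19  0.83  1.08  1.43 -0.74  1.32 -0.62]Traceback (most recent call last):
  File "<stdin>", line 3, in <module>
    return _quantile_unchecked(
        a, q, axis, out, overwrite_input, method, keepdims, weights)
    return _ureduce(a,
                    func=_quantile_ureduce_func,
    ...<5 lines>...
                    overwrite_input=overwrite_input,
                    method=method)
    r = func(a, **kwargs)
    result = _quantile(arr,
                       quantiles=q,
    ...<2 lines>...
                       out=out,
                       weights=wgt)
    slices_having_nans = np.isnan(arr[-1, ...])
                                  ~~~^^^^^^^^^
IndexError: index -1 is out of bounds for axis 0 with size 0
```

```bash
cat >> h.py <<'E'
def seats2(n,dy=0):
    t=shot(n);P=pts(t)
    for c,y in dict(red=-.1935,green=-.1255,blue=-.0572,yellow=.0107).items():
        m=(mask(t['img'],c)>0)&(P[...,2]>.047)&(P[...,2]<.1)&(abs(P[...,1]-y-dy)<.03)&(P[...,0]>.56)&(P[...,0]<.76); q=P[m]
        if len(q): print(n,c,len(q),'x',np.percentile(q[:,0],[2,98]).round(3),'med',np.median(q,0).round(4),'z98',np.percentile(q[:,2],98).round(4))
    return t,P
E
python3 - <<'E'
from h import *
for n in('side','wrist'):
  t,P=seats2(n)
  k=(t['img'].max(-1)<80)&(P[...,2]>.05)&(P[...,2]<.092)&(abs(P[...,0]-.65)<.04)&(P[...,1]<-.215)&(P[...,1]>-.28); print('knob',k.sum(),np.percentile(P[k],[3,50,97],axis=0).round(4) if k.any() else '')
  if n=='side': save('s6',t['img'][170:300,300:470],4)
E
```

```text
side red 336 x [0.588 0.706] med [ 0.6425 -0.1994  0.0666] z98 0.0703
side blue 19 x [0.607 0.668] med [ 0.6494 -0.0607  0.0681] z98 0.0696
side yellow 181 x [0.587 0.705] med [0.6435 0.004  0.0671] z98 0.0711
knob 72 [[ 0.6382 -0.2547  0.0617]
 [ 0.641  -0.2506  0.0738]
 [ 0.6463 -0.2422  0.0862]]
wrist red 3332 x [0.604 0.709] med [ 0.6623 -0.1973  0.0694] z98 0.0719
wrist green 2469 x [0.592 0.703] med [ 0.6455 -0.1318  0.069 ] z98 0.0717
wrist blue 12 x [0.592 0.609] med [ 0.5933 -0.0701  0.0546] z98 0.0564
knob 791 [[ 0.6403 -0.2553  0.0628]
 [ 0.6507 -0.2475  0.087 ]
 [ 0.658  -0.2378  0.0888]]
```

View pics/s6.png

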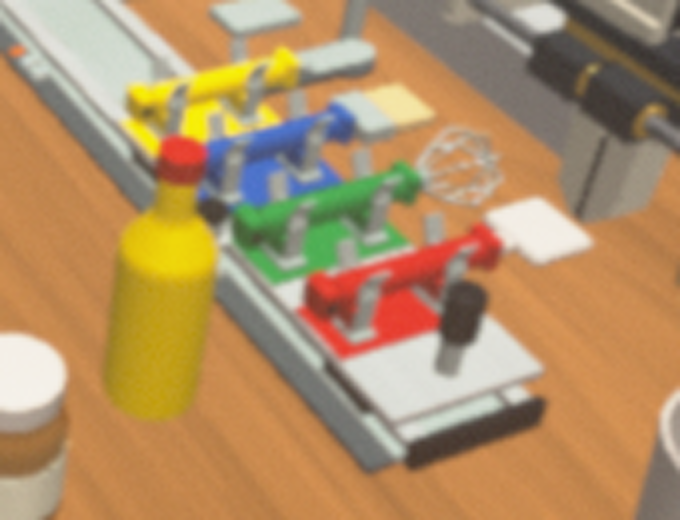

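The picture shows all four handles seated at the same height with heads to the back. The knob stands at (465, 315). I'll lower the shut fingers to the right of the knob.

Request:
jog_arm([
  [[0.1,0,-5],[0,0,0],0.0],
  [[0.1,0,-10],[0,0,0],0.0],
  [[0.1,0,-11.8],[0,0,0],0.0],
  [[0.1,1.5,-11.8],[0,0,0],0.0],
  [[0.1,2.2,-11.8],[0,0,0],0.0],
  [[0.1,2.6,-11.8],[0,0,0],0.0],
  [[0.1,3.0,-11.8],[0,0,0],0.0],
  [[0,3.4,-11.8],[0,0,0],0.0],
])

```text
clock: 21.45
position: [0.6515, -0.2699, 0.0648]
ee_rot: [3.133, 0.021, 0.008]
force: [9.0, -16.8, -3.4]
width: 0.002
gripper_force: 7.3
```

Request:
jog_arm([
  [[-0.2,0.4,0],[0,0,0],0.0],
  [[-0.2,1.0,0],[0,0,0],0.0],
  [[-0.2,1.6,0],[0,0,0],0.0],
  [[-0.2,2.2,0],[0,0,0],0.0],
])

```text
clock: 21.95
position: [0.6478, -0.2433, 0.063]
ee_rot: [3.141, 0.024, 0.0]
force: [0.5, -1.9, 1.2]
width: 0.004
gripper_force: 0.9
```

Run:
```python
from h import *
st(); t,P=seats2('side',.02)
```

```text
t 21.95 tcp [ 0.6478 -0.2433  0.063 ] toolx 0.9 F [ 0.5 -1.9  1.2] w 0.004 gf 0.9265310503542423 q [-0.27  0.92  1.01  1.61 -0.85  1.11 -0.59]
side red 241 x [0.587 0.671] med [ 0.6292 -0.1715  0.0666] z98 0.0706
side blue 15 x [0.639 0.667] med [ 0.6552 -0.0333  0.0681] z98 0.0698
side yellow 186 x [0.586 0.704] med [0.6415 0.0316 0.0668] z98 0.0708
```

Request:
jog_arm([
  [[0,2,0],[0,0,0],0.0],
  [[-0.1,4.5,0],[0,0,0],0.0],
  [[-0.1,7,0],[0,0,0],0.0],
  [[-0.2,9.5,0],[0,0,0],0.0],
  [[-0.2,12,0],[0,0,0],0.0],
  [[-0.3,14.5,0],[0,0,0],0.0],
  [[-0.4,16.5,0],[0,0,0],0.0],
  [[-0.4,18,0],[0,0,0],0.0],
])

```text
clock: 23.0
position: [0.6435, -0.0621, 0.0625]
ee_rot: [-3.141, -0.025, 0.001]
force: [-0.5, -2.5, -0.5]
width: -0.0
gripper_force: 1.2
```

Request:
jog_arm([
  [[0,0.6,0],[0,0,0],0.0],
  [[0,1.1,0],[0,0,0],0.0],
  [[0,1.6,0],[0,0,0],0.0],
  [[0,2.0,0],[0,0,0],0.0],
  [[0,2.3,0],[0,0,0],0.0],
  [[0,2.5,0],[0,0,0],0.0],
])

```text
clock: 23.75
position: [0.6433, -0.0422, 0.0627]
ee_rot: [3.137, 0.019, -0.0]
force: [0.2, -8.6, -2.8]
width: 0.003
gripper_force: 3.9
```

Run:
```python
from h import *
st(); t,P=seats2('side',.235)
```

```text
t 23.75 tcp [ 0.6433 -0.0422  0.0627] toolx 0.7 F [ 0.2 -8.6 -2.8] w 0.003 gf 3.851911872625351 q [-0.63  0.88  1.05  1.74 -0.87  1.06 -0.83]
side red 158 x [0.584 0.665] med [0.6278 0.0277 0.0657] z98 0.0705
side blue 29 x [0.582 0.662] med [0.637  0.165  0.0672] z98 0.0705
side yellow 127 x [0.583 0.7  ] med [0.6417 0.2335 0.0663] z98 0.0706
```

Request:
jog_arm([
  [[0,0.2,0],[0,0,0],0.0],
  [[0,0.4,0],[0,0,0],0.0],
  [[0,0.5,0],[0,0,0],0.0],
  [[0,0.5,0],[0,0,0],0.0],
])

```text
clock: 24.3
position: [0.644, -0.0328, 0.0627]
ee_rot: [-3.141, -0.025, -0.0]
force: [1.0, -0.4, 0.4]
width: 0.006
gripper_force: 0.2
```

Run:
```python
from h import *
st(); t,P=seats2('side',.24)
```

```text
t 24.3 tcp [ 0.644  -0.0328  0.0627] toolx 0.9 F [ 1.  -0.4  0.4] w 0.006 gf 0.1561632240191102 q [-0.64  0.88  1.05  1.74 -0.87  1.07 -0.83]
side red 151 x [0.583 0.667] med [0.6292 0.0378 0.0659] z98 0.0703
side blue 25 x [0.582 0.661] med [0.6373 0.1756 0.0669] z98 0.0702
side yellow 122 x [0.583 0.7  ] med [0.6404 0.2432 0.0666] z98 0.0706
```

The force fell from 8.6 N to nothing, so the shuttle has clicked in. I'll back off and check.

Request:
jog_arm([
  [[0,-2,0],[0,0,0],0.0],
  [[0,-6,0],[0,0,0],0.0],
  [[-1,-10,5],[0,0,0],0.0],
  [[-4,-14,11],[0,0,0],0.0],
  [[-8,-19,14],[0,0,0],0.0],
  [[-13,-24,14],[0,0,0],0.0],
  [[-18,-28,14],[0,0,0],0.0],
  [[-18,-28,14],[0,0,0],0.0],
])

```text
clock: 25.35
position: [0.46, -0.3172, 0.2037]
ee_rot: [3.141, 0.015, 0.002]
force: [1.2, 0.7, 0.1]
width: 0.001
gripper_force: 0.0
```

Run:
```python
from h import *
st(); seats2('side',.24); t,P=seats2('top',.24); save('end',t['img'],1.4)
```

```text
t 25.35 tcp [ 0.46   -0.3172  0.2037] toolx 0.6 F [1.2 0.7 0.1] w 0.001 gf 0.0 q [-0.27  0.58  1.21  1.83 -0.6   1.16 -0.42]
side red 18 x [0.583 0.641] med [0.586  0.0365 0.0561] z98 0.0701
side blue 31 x [0.581 0.693] med [0.6444 0.1757 0.0669] z98 0.0708
side yellow 126 x [0.583 0.699] med [0.6398 0.243  0.0663] z98 0.0709
top red 317 x [0.586 0.705] med [0.6462 0.046  0.07  ] z98 0.0749
top green 247 x [0.581 0.699] med [0.6387 0.1123 0.0698] z98 0.0745
top blue 314 x [0.581 0.699] med [0.6381 0.1808 0.0699] z98 0.0751
top yellow 290 x [0.585 0.703] med [0.6414 0.25   0.07  ] z98 0.0756
```

View pics/end.png

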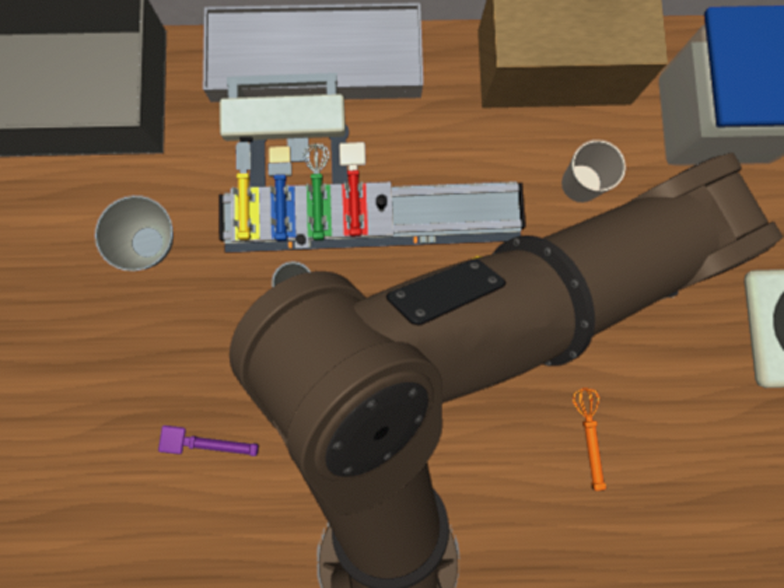

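The picture shows the shuttle at the lamp end, with all four handles seated (columns 245, 282, 318 and 354, row 205). The bowl and tub have not moved.

```bash
python3 -c "
from cell import arm
print(arm.sign_off())"
```

```text
the job is handed in; nothing more can be done
None
```

The spatula, brush and palette knife are snapped into their clips beside the whisk, the shuttle is clicked into the stop under the lamp, and I handed the job in at about 25 s on the robot's clock; no verdict came back.

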